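Roll the dry clay tube to its resting place and close the keeper

TASK

Roll the bone-dry clay tube along its canvas-covered drying board, over the first low lath, so that it comes to rest on the canvas between the two laths; do it with the fingertips on top of the tube, never pushing its sides, lifting it or pressing hard, as it cracks at 20 N. Then swing the wooden keeper arm by its peg fully across the board behind the tube, as far as it goes. Leave the cups, jars and tools around it where they are.

Things in the scene. Friction and masses are not known exactly. Their poses are not given: they have to be found in the camera images.
- tube_center (a point): centre of the loose terracotta tube (dark bores at its ends), a round cylinder 64 mm in diameter, 120 mm long, about 0.4 kg, lying along the board's x; its orientation turns as it rolls. It travels half as far as a fingertip on its top, so it takes several strokes, and stays where left. Cracks above 20 N; 5 to 10 N is plenty. Fingertips more than 20 mm below its top count as pushing its side.
- board: fixed drying board 190 x 360 mm, 18 mm thick; origin: centre of its underside, on the bench; z up. The tube rolls towards +y, the long way. Canvas top at z = 18 mm; side rails (tops at z = 38 mm) leave a lane from x = -64 to 64 mm. Two wooden laths cross it, 6 mm wide, 2.5 mm high, centred at y = 32 and 68 mm. The tube starts at y = -65 to -35 mm.
- rest (a point): the resting place: point on the canvas midway between the two laths (board frame x 0, y 50, z 18 mm), axes as the board's. The clear gap between the laths is 30 mm; a tube lying on the canvas there has 2 to 3 mm of play either way.
- keeper (a joint): angle (rad) of the wooden keeper arm about its upright pivot. Starts at 0 to 0.4, pointing back, outside the lane; 0.524 is parallel to the rail (towards board -y); 2.094 is its end stop, straight across the lane (towards board -x), just behind the tube. Grows clockwise seen from above and stays where left; about 1 N at the peg moves it.
- keeper_peg (a point): the keeper's upright peg, 14 mm in diameter; this point is half-way up it, at z = 74 mm; the peg rises from the arm's top at z = 56 mm to 92 mm. It is 95 mm from the pivot. The arm is a dark bar 18 mm wide from z = 40 to 56 mm, reaching 110 mm from the pivot.
- keeper_pivot (a point): pivot axis of the keeper on the far rail (board frame x 78, y 4 mm), at the height of the arm's top.
- end_cup: white cup, 52 mm wide, 48 mm high, standing on the board beyond the laths; origin under its centre. Leave it.
- start_bowl: small terracotta bowl, 56 mm wide, 30 mm high, on the board behind the tube's start; origin under its centre. Leave it.
- glaze_jar: clear glaze jar, 68 mm wide, 80 mm high, on the bench left of the board; origin under its centre. Leave it.
- slip_bottle: white bottle, 56 mm wide, 130 mm high, on the bench right of the board; origin under its centre. Leave it.
- kiln_post: pale upright kiln post, 36 mm wide, 75 mm high, on the bench right of the board; origin under its centre. Leave it.
- brush: brush lying on the bench left of the board, 190 mm long. Leave it.
- tool_pot: blue pot, 80 mm wide, 110 mm high, with tools standing in it up to 200 mm, beyond the board; origin under its centre. Leave it.
Not all that is in view belongs to the job. Leave any red look-alike of the part that bears tube_center alone.

How it is judged:
By the outcome, as a careful person would: the job done as asked, in the order asked, and still so for the second after the job is handed in, with the robot touching nothing.
It also fails if it takes over 72 s, if anything falls off the work surface, if the arm or the gripper's body presses on something with over 40 N, if the wrist force passes 120 N, or if a joint passes its speed limit or range.

ROBOT

A 7-joint arm with a two-finger parallel gripper is mounted at the origin on the work surface. World frame = base frame: x ahead of the robot, y to its left, z up, the work surface at z = 0. Lengths are in mm, angles in rad, forces in N, time in s.
With the tool pointing down it reaches from about 375 to 925 mm from the base axis. Payload 3.1 kg.
Tool frame: the origin (TCP) lies on the centre line of the jaws, within the pads' length; the fingertips stand 22 mm ahead of it and the grasp point (between the pads) lies 3 mm ahead of it; z points along the fingers, y is the direction in which the jaws open and shut (so a half turn about z gives the same grasp; the last joint's range is limited). The gripper opens to 85 mm and grips with 20 to 120 N. Pads are 22 mm wide; open, the fingers measure 114 mm over their backs; the gripper's body (76 mm by 85 mm) begins 54 mm behind the grasp point. The pads swing forward as they close: fully open they stand 13 mm farther back than shut.
Start: joints at [-1.252, 0.383, 0.044, 1.598, -0.018, 1.161, -0.05], TCP at [263.123, 594.365, 253.269] pointing down, gripper open.
Joint ranges: [-2.61, 2.61], [-0.41, 2.15], [-1.48, 1.57], [0, 2.5], [-1.57, 4.71], [0.05, 1.97], [-2.85, 2.85]. Speed limits (rad/s): [2.79, 2.79, 3.14, 3.14, 3.14, 3.14, 3.14].

INTERFACE

Orientations are given as a unit quaternion [x, y, z, w].
In Python, from station import env, eyes gives the robot as it stands.
- The arm moves only by the tool play_rows, never from a script. Its argument "series" is a list of rows, each a list of 7 numbers: the shift along the tool's x, y, z in cm, then the turn, a rotation vector about the tool's x, y, z in rad, then the closure, from 0 (fully open) to 1 (shut). In form: [[tx, ty, tz, ax, ay, az, gripper], ...]. A call has 1 to 8 rows; each row is the pose to reach, as a shift and turn from the pose measured when the call began, along the tool's axes at that moment; what a row does not reach only later rows make up. A row lasts 1/12 s, in which the tool goes at most 41.7 mm and 7.16 degrees, less where a joint would pass 70% of its speed; a pose out of reach is approached as far as the arm can. A call with a gripper value outside its range is refused whole. The fingers move at their own pace and stop on an object; "newtons" is the grip in N (left out, the last holds). Time passes only in rows, so rows that repeat a pose let the fingers close. It gives the time, the measured TCP pose, the force and the opening at its end, in the units of the state.
- env.observe(): the state, without advancing time (a new reading comes with each control period).
- eyes.snapshot(name): name is "scene" or "top" or "wrist"; returns the picture (480x640x3 uint8, blue, green, red); there is no depth.
- eyes.get_calibration(name): a dict with "fx", "fy", "cx", "cy" (pixels), "rvec" (rotation vector, rad) and "tvec" (3), from world to camera coordinates, as OpenCV has them; the wrist camera has in their place "mount" (4x4, takes a point from camera to tool coordinates, whose origin is the TCP and whose axes are the flange's). Camera axes: x right, y down, z forward; pixel columns grow to the right and rows downward; lengths in mm; the calibration is good to about 2 mm. The wrist camera is an equidistant fisheye: a pixel r from the principal point sees the ray r / f radians off the axis. A picture is of the moment at which its call begins: read the wrist's pose just before it. get_calibration takes no time and is no camera call.
- env.finish_job(): hands the job in, once; it reports no verdict.
The state is a dict: "time_s": time; "q": joint angles; "qd": joint speeds; "joint_efforts": joint torques, N m; "position": TCP position; "tcp_rot": TCP orientation; "force": force on the tool from outside, world axes, zero at the start; "wrist_torque": the same for the moment, N m; "width": opening from 0.0 (shut) to 1.0 (fully open).
Only numpy, scipy, OpenCV 4.12 (cv2) and the standard library are available. Lean on these libraries where they do the work, as an engineer would, in place of code of your own. Each camera call takes 0.05 s, during which the arm holds its last target.

## Working session

There is one attempt and no reset: what is moved stays moved. The work goes in short steps, Python scripts to look and compute and a tool call to move; the robot and the scene stay as the last step left them, time stands still between calls to the robot, and variables do not carry over. Pictures are saved under pics/ and viewed, and the job is handed in when it is done.

Besides the shell and the picture viewer there is one more tool, called after ">>>" as a command line: name --pt "numbers of a row" for each row, then --argument value for the rest. play_rows: Moves the arm, as the interface text tells. Its arguments: {"type":"object","properties":{"series":{"type":"array"},"newtons":{"type":"number"}},"required":["series"]}

```bash
mkdir -p pics; ls; python3 - <<'E'
from station import env, eyes
import cv2
s=env.observe(); print({k:s[k] for k in('time_s','position','tcp_rot','force','width')})
for n in('scene','top','wrist'):
    cv2.imwrite(f'pics/{n}0.png',eyes.snapshot(n)); print(n,eyes.get_calibration(n))
E
```

```text
pics
{'time_s': 0.0, 'position': array([262.77301146, 593.55785976, 251.87166893]), 'tcp_rot': array([ 2.06833073e-01,  9.78375357e-01, -1.30244882e-03, -2.12230158e-04]), 'force': array([0.79626061, 0.56217414, 0.20803893]), 'width': 0.9986734727651908}
scene {'fx': 516.8388080950249, 'fy': 516.8388080950249, 'cx': 318.7918711906127, 'cy': 237.6489839021287, 'rvec': array([ 1.77171029,  1.75328186, -0.70427707]), 'tvec': array([  22.16425998, -305.10202424, 1474.46431535])}
top {'fx': 619.4992334348873, 'fy': 619.4992334348873, 'cx': 314.6898160677035, 'cy': 234.57690364399406, 'rvec': array([ 2.20783195, -2.17090622,  0.0758932 ]), 'tvec': array([ -22.4119962 ,  537.96834973, 1414.8525299 ])}
wrist {'fx': 371.64829954431775, 'fy': 371.64829954431775, 'cx': 314.0634509941048, 'cy': 236.61214045988066, 'mount': array([[-9.47085517e-05, -9.55335959e-01, -2.95521906e-01,
         7.56569953e+01],
       [ 9.99999673e-01, -3.27914407e-04,  7.39572598e-04,
         5.23616719e-01],
       [-8.03446188e-04, -2.95521739e-01,  9.55335677e-01,
        -1.19881926e+02],
       [ 0.00000000e+00,  0.00000000e+00,  0.00000000e+00,
         1.00000000e+00]])}
```

View pics/top0.png

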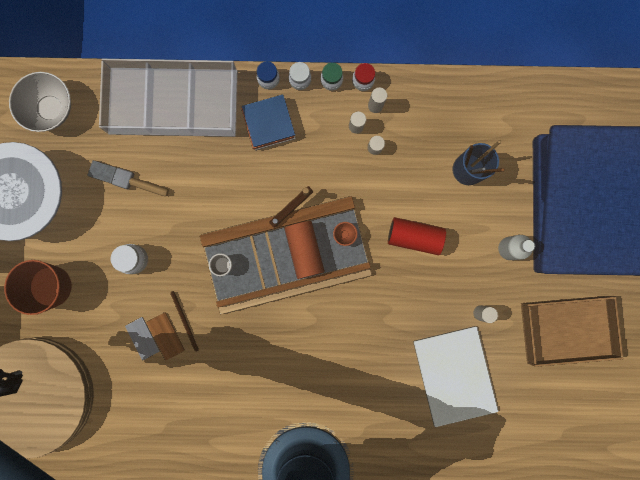

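View pics/scene0.png

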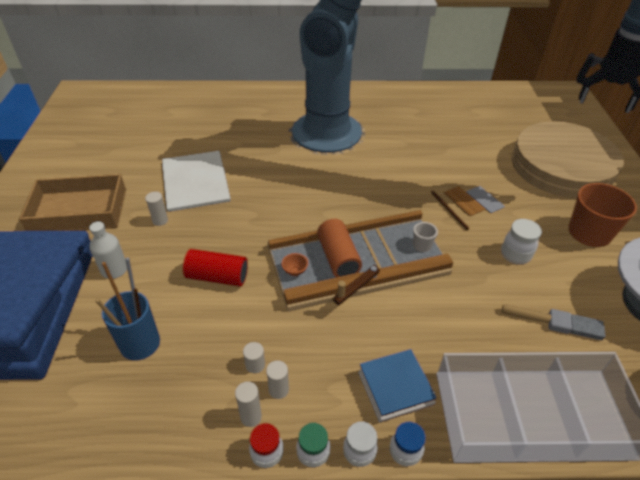

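View pics/wrist0.png

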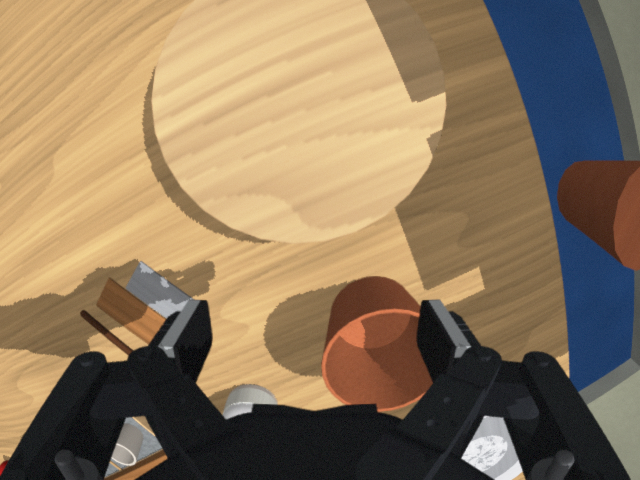

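```bash
cat > h.py <<'E'
import numpy as np, cv2
from station import env, eyes
from scipy.spatial.transform import Rotation as R
def cast(name,uv,z):
    c=eyes.get_calibration(name); M=R.from_rotvec(c['rvec']).as_matrix(); t=c['tvec']
    d=M.T@np.array([(uv[0]-c['cx'])/c['fx'],(uv[1]-c['cy'])/c['fy'],1]); o=-M.T@t
    return o+d*(z-o[2])/d[2]
def proj(name,p):
    c=eyes.get_calibration(name); M=R.from_rotvec(c['rvec']).as_matrix(); q=M@np.array(p)+c['tvec']
    return np.array([c['fx']*q[0]/q[2]+c['cx'],c['fy']*q[1]/q[2]+c['cy']])
E
python3 - <<'E'
import cv2
i=cv2.imread('pics/top0.png')[175:325,190:390]; cv2.imwrite('pics/top0c.png',cv2.resize(i,(800,600),interpolation=2))
i=cv2.imread('pics/scene0.png')[200:320,250:470]; cv2.imwrite('pics/scene0c.png',cv2.resize(i,(792,432),interpolation=2))
E
```

```text
(no output)
```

View pics/top0c.png

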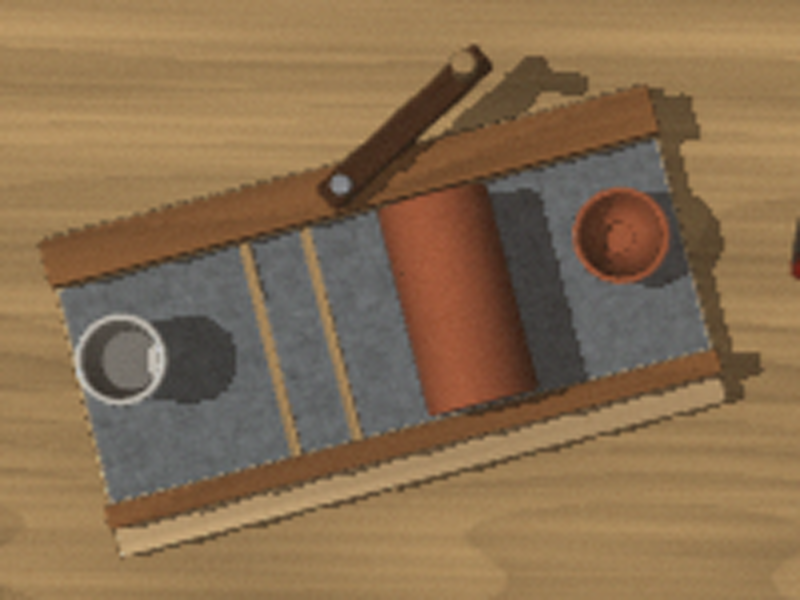

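View pics/scene0c.png

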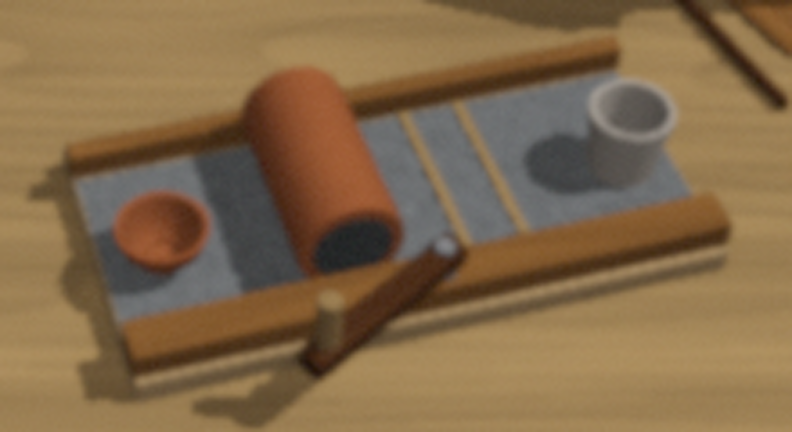

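```bash
cat >> h.py <<'E'
def c0(p): return (p[0]/4+190-.375,p[1]/4+175-.375)
E
python3 - <<'E'
from h import *
T=lambda p,z:cast('top',c0(p),z)[:2]
l1a,l1b=T((306,230),20.5),T((356,438),20.5); l2a,l2b=T((246,246),20.5),T((296,455),20.5)
print('laths',l1a,l1b,l2a,l2b,'gap',np.linalg.norm((l1a+l1b)/2-(l2a+l2b)/2))
fo=[T((651,86),38),T((40,240),38)]; no=[T((720,380),18),T((118,530),18)]
print('far rail outer',fo,'near board edge',no)
d=fo[1]-fo[0]; print('len',np.linalg.norm(d),np.linalg.norm(no[1]-no[0]))
for e in (fo[1]-fo[0],no[1]-no[0],): print('y-axis ang',np.degrees(np.arctan2(e[1],e[0])))
for e in (l1a-l1b,l2a-l2b): print('x-axis ang',np.degrees(np.arctan2(e[1],e[0])))
# canvas centre from far rail corners and near board corners
print('ctr',np.mean(fo+no,axis=0))
print('lane mid via lath',(l1a+l1b)/2,(l2a+l2b)/2)
print('pivot',T((341,184),56),'peg',T((464,62),92), np.linalg.norm(T((341,184),56)-T((464,62),92)))
# tube outline: silhouette at its mid-plane/top
print('cup top c',T((121,360),66),'bowl',T((622,235),48))
hs=cast('scene',(250+445/3.6,200+243/3.6),56); print('pivot scene',hs)
print('pegtop scene',cast('scene',(250+330/3.6,200+297/3.6),92))
# tube edge lines (z~50 silhouette)
for p in((382,207),(484,184),(535,385),(432,414)): print(T(p,50))
E
```

```text
laths [541.85683473  98.84372782] [422.71150543  67.54106692] [532.02042883 133.22948475] [412.41873371 101.74349638] gap 35.74046413570129
far rail outer [array([626.62768607, -98.08403973]), array([532.36948463, 248.82757056])] near board edge [array([ 459.47673551, -141.2671417 ]), array([367.83011952, 202.98740429])]
len 359.488906485779 356.2447117635185
y-axis ang 105.20067720520954
y-axis ang 104.90739258944488
x-axis ang 14.720455622481776
x-axis ang 14.748875457467163
ctr [496.57600643  53.11594836]
lane mid via lath [482.28417008  83.19239737] [472.21958127 117.48649057]
pivot [565.72477774  77.00969473] peg [631.14507711   8.47675797] 94.74480983362893
cup top c [464.46819575 196.71748238] bowl [540.17098452 -82.11629891]
pivot scene [565.92114641  79.33303545  56.        ]
pegtop scene [633.98996031  10.3666073   92.        ]
[553.59493248  53.93159183]
[567.63270356  -3.51687326]
[454.56691374 -34.17374739]
[437.3140607   23.49638074]
```

The tube is the terracotta cylinder at top-view (304,250). It has dark bores and lies on the canvas across the board. The plain red cylinder at (417,236) is off the board, so it's the look-alike and I'll leave it alone. The crop confirms this. The laths sit at about x=252–280, the keeper pivot at (275,221) and the peg at (306,190).

Board frame: origin about (491,53), yaw about 14.9°. The tube is at board y≈-45, and the pivot-to-peg distance comes out at 94.7 mm, which agrees with the stated 95.

>>> play_rows --pt "-3 -3 0 0 0 0.06 0.6" --pt "-7 -6.5 0 0 0 0.16 0.6" --pt "-10 -9.5 0 0 0 0.27 0.6" --pt "-13 -12.5 0 0 0 0.38 0.6" --pt "-16 -15.5 0 0 0 0.5 0.6" --pt "-19 -18.5 0 0 0 0.61 0.6" --pt "-22 -21.5 0 0 0 0.72 0.6" --pt "-25 -24 0 0 0 0.8 0.6"

```text
time_s: 0.82
position: [388.3, 283.4, 252.4]
tcp_rot: [0.573, 0.819, -0.001, -0.0]
force: [0.6, -0.4, -0.1]
width: 0.398
```

```bash
cat >> h.py <<'E'
YAW=np.radians(14.9); ex=np.array([np.cos(YAW),np.sin(YAW)]); ey=np.array([-np.sin(YAW),np.cos(YAW)]); O=np.array([490.8,53.])
def w2b(p): d=np.array(p[:2])-O; return np.array([d@ex,d@ey])
def b2w(b): return O+b[0]*ex+b[1]*ey
def st():
    s=env.observe(); p=s['position']; r=R.from_quat(s['tcp_rot']).as_matrix()
    print('t',round(s['time_s'],2),'pos',p.round(1),'board',w2b(p).round(1),'F',s['force'].round(1),'w',round(s['width'],3))
    return s,p,r
def togo(bx,by,z,yawb=0):
    "tool shift (cm) and turn to bring TCP to board point, tool y along board x (+yawb rad)"
    s,p,r=st(); g=np.append(b2w((bx,by)),z)
    yx=ex; a=YAW+yawb; Y=np.array([np.cos(a),np.sin(a),0]); Z=np.array([0,0,-1.]); X=np.cross(Y,Z)
    G=np.c_[X,Y,Z]; print('shift cm',(r.T@(g-p)/10).round(2),'rot',R.from_matrix(r.T@G).as_rotvec().round(3))
E
python3 -c "
from h import *
togo(0,-60,250)"
```

```text
t 0.82 pos [388.3 283.4 252.4] board [-39.8 249. ] F [ 0.6 -0.4 -0.1] w 0.398
shift cm [-31.13   1.21   0.28] rot [-0.002  0.001  0.089]
```

>>> play_rows --pt "-4 0.2 0 0 0 0.02 0.6" --pt "-8 0.4 0 0 0 0.04 0.6" --pt "-12 0.5 1 0 0 0.06 0.6" --pt "-16 0.7 2.5 0 0 0.08 0.6" --pt "-20 0.9 4 0 0 0.089 0.6" --pt "-24 1.1 6 0 0 0.089 0.6" --pt "-28 1.2 8 0 0 0.089 0.6" --pt "-31.1 1.2 10 0 0 0.089 0.6"

```text
time_s: 1.48
position: [506.0, -3.9, 154.6]
tcp_rot: [0.609, 0.793, -0.0, 0.001]
force: [1.0, 0.4, -1.2]
width: 0.398
```

>>> play_rows --pt "0 0 0 0 0 0 0.6"

```text
time_s: 1.57
position: [504.3, -12.7, 151.2]
tcp_rot: [0.614, 0.79, -0.005, 0.001]
force: [-0.8, -0.4, 0.1]
width: 0.401
```

```bash
python3 - <<'E'
from h import *
togo(0,-60,125)
for n in('wrist','scene','top'): cv2.imwrite(f'pics/{n}1.png',eyes.snapshot(n))
i=cv2.imread('pics/scene1.png')[150:320,230:450]; cv2.imwrite('pics/scene1c.png',cv2.resize(i,(770,595),interpolation=2))
E
```

```text
t 1.57 pos [504.3 -12.7 151.2] board [ -3.8 -67. ] F [-0.8 -0.4  0.1] w 0.401
shift cm [0.72 0.39 2.61] rot [-0.006  0.007 -0.011]
```

View pics/wrist1.png

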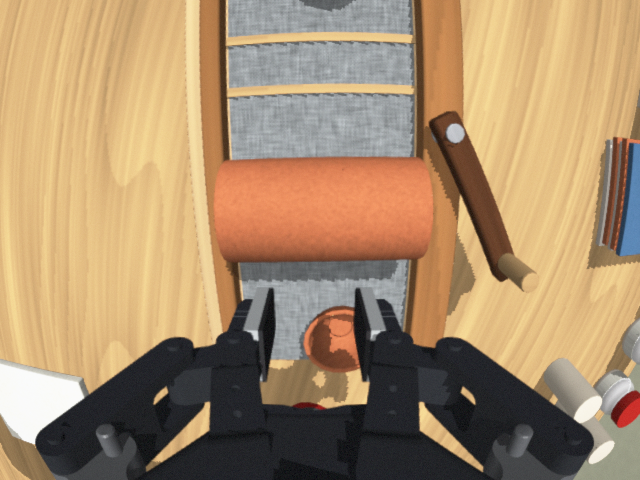

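View pics/scene1c.png

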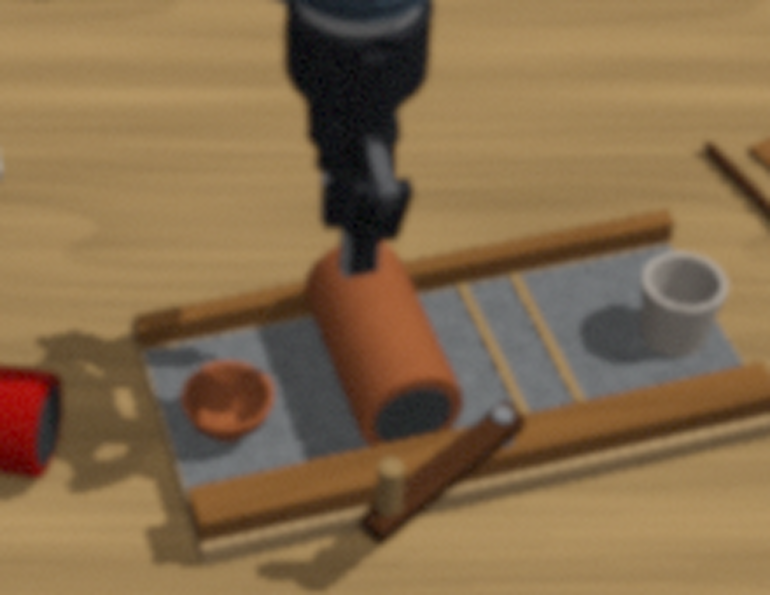

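The wrist view shows the fingers over the lane and square to the tube. The tube spans rows 157–262 and the laths are at rows 38 and 90. I'll cross-check the board frame with the wrist camera.

```bash
cat >> h.py <<'E'
def wray(uv,p,r):
    c=eyes.get_calibration('wrist'); dx,dy=uv[0]-c['cx'],uv[1]-c['cy']; rr=np.hypot(dx,dy); th=rr/c['fx']
    d=np.array([np.sin(th)*dx/rr,np.sin(th)*dy/rr,np.cos(th)]); M=c['mount']
    return p+r@M[:3,3], r@M[:3,:3]@d
def wcast(uv,z,p,r):
    o,d=wray(uv,p,r); return o+d*(z-o[2])/d[2]
def wtube(u,v1,v2,p,r,zc=50):
    "tube centre board y from two tangent rays in the plane across the axis"
    o,d1=wray((u,v1),p,r); _,d2=wray((u,v2),p,r); ob=w2b(o)[1]
    f=lambda d:np.arctan2(d[:2]@ey,-d[2]); a=(f(d1)+f(d2))/2
    h=(f(d1)-f(d2))/2; return ob+np.tan(a)*(o[2]-zc), 32/np.sin(abs(h)), np.hypot(np.tan(a)*(o[2]-zc),o[2]-zc)
E
python3 - <<'E'
from h import *
s,p,r=st()
for n,uv,z in(('l1',(320,90),20.5),('l2',(320,38),20.5),('piv',(455,133),56),('l1L',(229,91),20.5),('l1R',(412,89),20.5),('peg',(529,282),92)):
    q=wcast(uv,z,p,r); print(n,q.round(1),w2b(q).round(1))
print(wtube(322,157,262,p,r))
E
```

```text
t 1.72 pos [505.5  -4.3 154.1] board [ -0.5 -59.1] F [ 0.1  0.8 -0.7] w 0.402
l1 [483.9  93.4  20.5] [ 3.8 40.8]
l2 [474.6 128.7  20.5] [ 3.8 77.3]
piv [569.3  89.5  56. ] [85.3 15.1]
l1L [424.   78.6  20.5] [-57.9  41.9]
l1R [543.9 112.4  20.5] [66.6 43.7]
peg [634.4  20.3  92. ] [130.3 -68.5]
(np.float64(-34.929530759853925), np.float64(227.25304198153287), np.float64(229.85622463768914))
```

>>> play_rows --pt "0.3 0 1 0 0 0 0.6" --pt "0.3 0 2 0 0 0 0.6" --pt "0.3 0 3 0 0 0 0.6" --pt "0.3 0 3.8 0 0 0 0.6" --pt "0.3 0 4.2 0 0 0 0.6" --pt "0.3 0 4.2 0 0 0 0.6" --pt "0.3 0 4.2 0 0 0 0.6"

```text
time_s: 2.3
position: [504.5, -1.4, 111.8]
tcp_rot: [0.61, 0.792, -0.001, 0.0]
force: [-0.7, 0.5, 0.1]
width: 0.402
```

```bash
python3 - <<'E'
from h import *
s,p,r=st()
cv2.imwrite('pics/wrist2.png',eyes.snapshot('wrist'))
st()
E
```

```text
t 2.3 pos [504.5  -1.4 111.8] board [ -0.7 -56.1] F [-0.7  0.5  0.1] w 0.402
t 2.35 pos [505.   -1.5 112.2] board [ -0.3 -56.3] F [ 0.6  0.1 -0.5] w 0.404
```

View pics/wrist2.png

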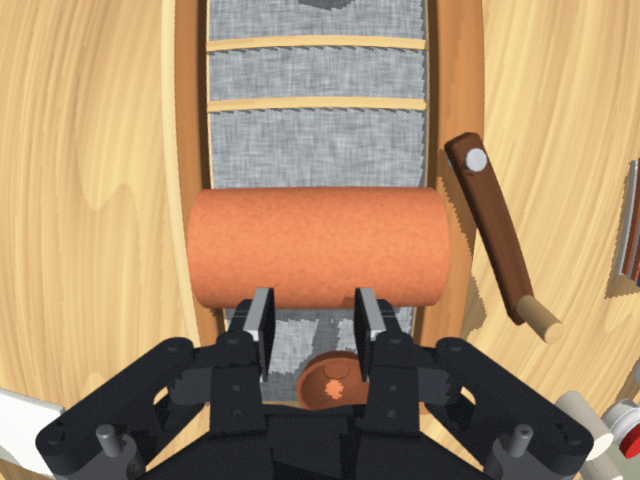

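```bash
python3 - <<'E'
from h import *
s,p,r=st()
for n,uv,z in(('l1',(320,104),20.5),('l2',(320,45),20.5),('piv',(476,160),56),('l1L',(208,105),20.5),('l1R',(425,104),20.5),('peg',(552,330),92),('finger L tip',(255,292),90)):
    q=wcast(uv,z,p,r); print(n,q.round(1),w2b(q).round(1))
print(wtube(322,187,309,p,r))
E
```

```text
t 2.35 pos [505.   -1.5 112.2] board [ -0.3 -56.3] F [ 0.6  0.1 -0.5] w 0.404
l1 [485.8  84.5  20.5] [ 3.3 31.7]
l2 [477.1 117.6  20.5] [ 3.3 65.9]
piv [568.1  79.2  56. ] [81.4  5.5]
l1L [423.5  69.5  20.5] [-60.8  33.2]
l1R [543.6 102.1  20.5] [63.7 33.9]
peg [629.3  12.7  92. ] [123.5 -74.6]
finger L tip [478.9  -0.8  90. ] [-25.3 -48.9]
(np.float64(-42.81286587537572), np.float64(195.8145692975542), np.float64(192.4784237771269))
```

>>> play_rows --pt "0 0 0.2 0 0 0 0.6" --pt "0 0 0.4 0 0 0 0.6" --pt "0 0 0.6 0 0 0 0.6" --pt "0 0 0.7 0 0 0 0.6" --pt "0 0 0.7 0 0 0 0.6"

```text
time_s: 2.77
position: [504.7, -1.5, 105.0]
tcp_rot: [0.61, 0.792, -0.001, 0.0]
force: [0.4, 0.3, 0.3]
width: 0.4
```

>>> play_rows --pt "0 0 0.1 0 0 0 0.6" --pt "0 0 0.2 0 0 0 0.6" --pt "0 0 0.2 0 0 0 0.6"

```text
time_s: 3.02
position: [504.8, -1.5, 102.9]
tcp_rot: [0.61, 0.792, -0.001, 0.0]
force: [-0.5, -0.0, -0.5]
width: 0.402
```

>>> play_rows --pt "0 0 0.1 0 0 0 0.6" --pt "0 0 0.2 0 0 0 0.6" --pt "0 0 0.2 0 0 0 0.6"

```text
time_s: 3.27
position: [505.3, -2.7, 102.3]
tcp_rot: [0.61, 0.792, -0.001, 0.001]
force: [-3.6, -1.5, 9.2]
width: 0.4
```

>>> play_rows --pt "0 0 0.1 0 0 0 0.6" --pt "0 0 0.1 0 0 0 0.6" --pt "0 0 0.1 0 0 0 0.6"

```text
time_s: 3.52
position: [505.5, -3.7, 102.2]
tcp_rot: [0.611, 0.792, -0.001, 0.001]
force: [-2.5, -1.1, 7.1]
width: 0.399
```

>>> play_rows --pt "0 0 0.1 0 0 0 0.6" --pt "0 0 0.1 0 0 0 0.6" --pt "0 0 0.1 0 0 0 0.6"

```text
time_s: 3.77
position: [505.8, -4.8, 102.2]
tcp_rot: [0.611, 0.792, -0.001, 0.001]
force: [-2.2, -1.4, 6.9]
width: 0.399
```

>>> play_rows --pt "0.4 0 0.11 0 0 0 0.6" --pt "1.1 0 0.11 0 0 0 0.6" --pt "1.9 0 0.11 0 0 0 0.6" --pt "2.7 0 0.11 0 0 0 0.6" --pt "3.5 0 0.11 0 0 0 0.6" --pt "4.3 0 0.11 0 0 0 0.6" --pt "4.8 0 0.11 0 0 0 0.6" --pt "4.8 0 0.11 0 0 0 0.6"

```text
time_s: 4.43
position: [492.9, 42.6, 102.8]
tcp_rot: [0.61, 0.792, -0.002, -0.001]
force: [-7.3, 0.4, 17.4]
width: 0.399
```

```bash
python3 - <<'E'
from h import *
s,p,r=st()
cv2.imwrite('pics/wrist3.png',eyes.snapshot('wrist'))
E
```

```text
t 4.43 pos [492.9  42.6 102.8] board [ -0.6 -10.6] F [-7.3  0.4 17.4] w 0.399
```

View pics/wrist3.png

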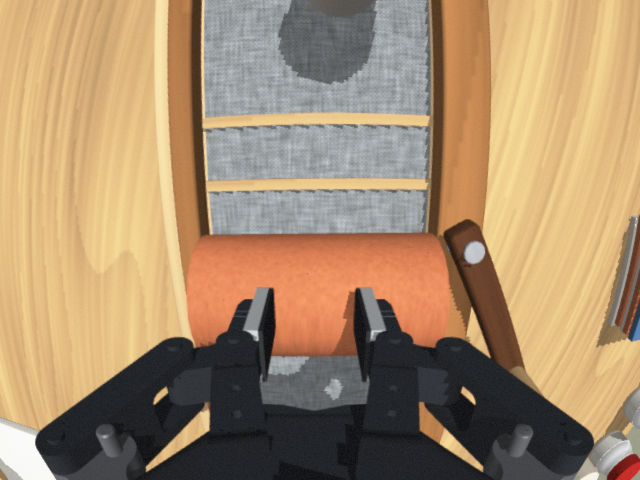

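Force is 17 N, too close to the limit. I'll lift now and press lighter on the next stroke.

>>> play_rows --pt "0 0 -0.2 0 0 0 0.6" --pt "0 0 -0.6 0 0 0 0.6" --pt "-1 0 -1 0 0 0 0.6" --pt "-1.6 0 -1 0 0 0 0.6" --pt "-1.6 0 -1 0 0 0 0.6"

```text
time_s: 4.9
position: [497.8, 24.3, 113.1]
tcp_rot: [0.612, 0.791, -0.002, 0.0]
force: [-0.3, 0.4, 0.2]
width: 0.402
```

```bash
python3 - <<'E'
from h import *
s,p,r=st()
cv2.imwrite('pics/wrist4.png',eyes.snapshot('wrist'))
E
```

```text
t 4.9 pos [497.8  24.3 113.1] board [ -0.6 -29.6] F [-0.3  0.4  0.2] w 0.402
```

View pics/wrist4.png

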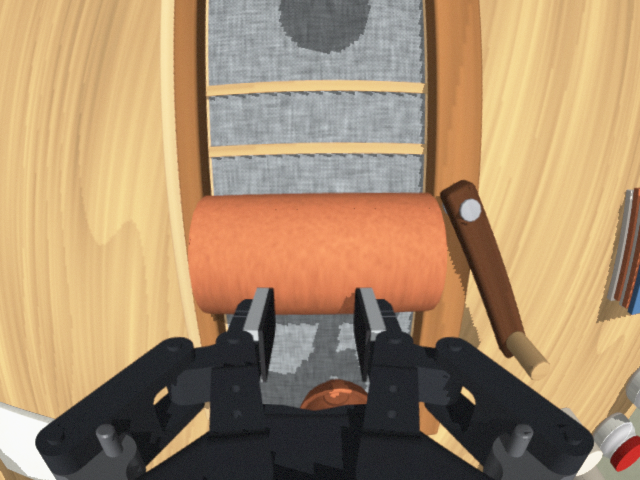

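```bash
cat >> h.py <<'E'
def autotube(f,p,r,u=316):
    i=cv2.imread(f); h=cv2.cvtColor(i,cv2.COLOR_BGR2HSV)
    col=[]
    for x in range(u-25,u+26,5):
        m=(h[:,x,0]<14)&(h[:,x,1]>120)&(h[:,x,2]>60)
        v=np.where(m)[0]; runs=np.split(v,np.where(np.diff(v)>3)[0]+1); q=max(runs,key=len); col.append((q[0]-.5,q[-1]+.5))
    a,b=np.median(col,axis=0); print('edges',a,b,'tube y',wtube(u,a,b,p,r))
E
python3 - <<'E'
from h import *
s,p,r=st(); autotube('pics/wrist4.png',p,r)
for v in(89,150): print(w2b(wcast((316,v),20.5,p,r)).round(1))
E
```

```text
t 4.95 pos [497.4  25.1 112.8] board [ -0.8 -28.7] F [-0.7  0.3 -0.8] w 0.4
edges 193.5 313.5 tube y (np.float64(-18.394207356074574), np.float64(199.07873212467604), np.float64(194.08768617100006))
[ 0.7 68. ]
[ 0.6 33.1]
```

>>> play_rows --pt "-0.3 0 0.3 0 0 0 0.6" --pt "-0.3 0 0.6 0 0 0 0.6" --pt "-0.3 0 0.9 0 0 0 0.6" --pt "-0.3 0 1.03 0 0 0 0.6" --pt "-0.3 0 1.03 0 0 0 0.6"

```text
time_s: 5.37
position: [498.0, 21.7, 102.8]
tcp_rot: [0.612, 0.791, -0.002, -0.001]
force: [-2.2, -1.0, 5.9]
width: 0.401
```

```bash
python3 -c "
from h import *
st()"
```

```text
t 5.37 pos [498.   21.7 102.8] board [ -1.1 -32.1] F [-2.2 -1.   5.9] w 0.401
```

>>> play_rows --pt "0.4 0 0.04 0 0 0 0.6" --pt "1.0 0 0.04 0 0 0 0.6" --pt "1.7 0 0.04 0 0 0 0.6" --pt "2.4 0 0.04 0 0 0 0.6" --pt "2.8 0 0.04 0 0 0 0.6" --pt "2.8 0 0.04 0 0 0 0.6"

```text
time_s: 5.87
position: [490.4, 49.9, 103.1]
tcp_rot: [0.611, 0.792, -0.003, -0.002]
force: [-3.7, -0.5, 10.8]
width: 0.402
```

>>> play_rows --pt "0.4 0 0.05 0 0 0 0.6" --pt "1.0 0 0.05 0 0 0 0.6" --pt "1.7 0 0.05 0 0 0 0.6" --pt "2.4 0 0.05 0 0 0 0.6" --pt "2.8 0 0.05 0 0 0 0.6" --pt "2.8 0 0.05 0 0 0 0.6"

```text
time_s: 6.37
position: [482.8, 78.5, 102.2]
tcp_rot: [0.61, 0.792, -0.003, -0.002]
force: [0.1, -0.1, -0.0]
width: 0.4
```

>>> play_rows --pt "0 0 -0.2 0 0 0 0.6" --pt "0 0 -0.6 0 0 0 0.6" --pt "-1 0 -1 0 0 0 0.6" --pt "-2.2 0 -1 0 0 0 0.6" --pt "-3 0 -1 0 0 0 0.6" --pt "-3 0 -1 0 0 0 0.6" --pt "-3 0 -1 0 0 0 0.6"

```text
time_s: 6.95
position: [490.7, 48.3, 112.3]
tcp_rot: [0.611, 0.792, -0.003, -0.002]
force: [-0.4, 0.7, -0.7]
width: 0.399
```

```bash
python3 - <<'E'
from h import *
s,p,r=st()
cv2.imwrite('pics/wrist5.png',eyes.snapshot('wrist'))
autotube('pics/wrist5.png',p,r)
E
```

```text
t 6.95 pos [490.7  48.3 112.3] board [-1.3 -4.5] F [-0.4  0.7 -0.7] w 0.399
edges 184.5 306.5 tube y (np.float64(10.473574590938114), np.float64(195.84214484363142), np.float64(192.15283414470665))
```

View pics/wrist5.png

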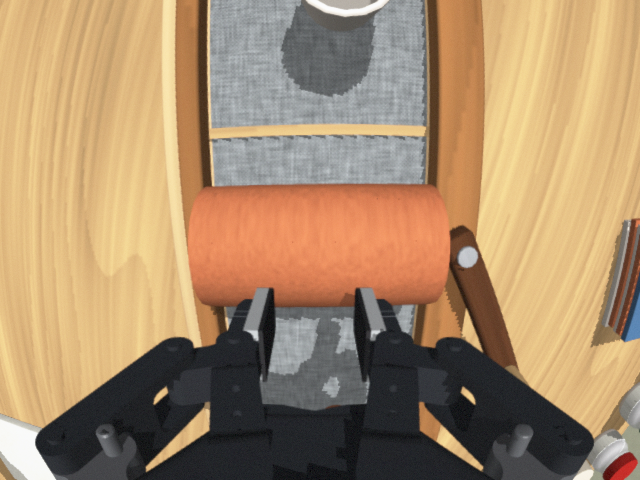

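>>> play_rows --pt "0.4 0 0.2 0 0 0 0.6" --pt "0.9 0 0.5 0 0 0 0.6" --pt "0.9 0 0.8 0 0 0 0.6" --pt "0.9 0 0.97 0 0 0 0.6" --pt "0.9 0 0.97 0 0 0 0.6" --pt "0.9 0 0.97 0 0 0 0.6"

```text
time_s: 7.5
position: [488.2, 58.2, 103.2]
tcp_rot: [0.61, 0.792, -0.002, -0.003]
force: [-1.3, -1.4, 7.4]
width: 0.401
```

>>> play_rows --pt "0.3 0 0.03 0 0 0 0.6" --pt "0.6 0 0.03 0 0 0 0.6" --pt "0.9 0 0.03 0 0 0 0.6" --pt "1.1 0 0.03 0 0 0 0.6" --pt "1.1 0 0.03 0 0 0 0.6"

```text
time_s: 7.92
position: [485.0, 69.8, 103.2]
tcp_rot: [0.61, 0.793, -0.003, -0.003]
force: [-2.9, -1.7, 7.1]
width: 0.399
```

>>> play_rows --pt "0 0 -0.2 0 0 0 0.6" --pt "0 0 -0.6 0 0 0 0.6" --pt "-0.7 0 -0.9 0 0 0 0.6" --pt "-1.4 0 -0.9 0 0 0 0.6" --pt "-1.8 0 -0.9 0 0 0 0.6" --pt "-1.8 0 -0.9 0 0 0 0.6" --pt "-1.8 0 -0.9 0 0 0 0.6"

```text
time_s: 8.5
position: [489.7, 51.6, 112.1]
tcp_rot: [0.61, 0.792, -0.003, -0.003]
force: [-0.6, -0.1, -0.7]
width: 0.4
```

```bash
python3 - <<'E'
from h import *
s,p,r=st()
cv2.imwrite('pics/wrist6.png',eyes.snapshot('wrist'))
autotube('pics/wrist6.png',p,r)
togo(1,0,102.3)
E
```

```text
t 8.5 pos [489.7  51.6 112.1] board [-1.4 -1. ] F [-0.6 -0.1 -0.7] w 0.4
edges 181.5 303.5 tube y (np.float64(15.728823965629672), np.float64(195.84113406850418), np.float64(191.39513484336206))
t 8.55 pos [489.6  52.1 112. ] board [-1.4 -0.6] F [-0.4  0.5 -0.2] w 0.401
shift cm [0.06 0.25 0.97] rot [-0.009 -0.002 -0.001]
```

View pics/wrist6.png

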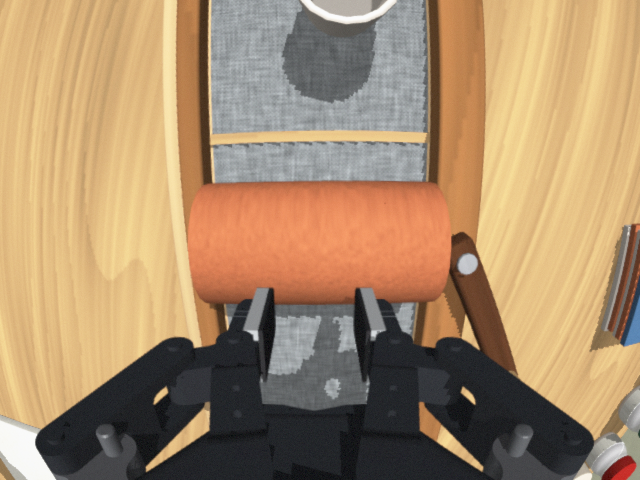

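>>> play_rows --pt "0.05 0.2 0.3 0 0 0 0.6" --pt "0.05 0.2 0.6 0 0 0 0.6" --pt "0.05 0.2 0.85 0 0 0 0.6" --pt "0.05 0.2 0.97 0 0 0 0.6" --pt "0.05 0.2 0.97 0 0 0 0.6" --pt "0.05 0.2 0.97 0 0 0 0.6"

```text
time_s: 9.05
position: [491.4, 53.0, 102.4]
tcp_rot: [0.61, 0.792, -0.003, -0.004]
force: [0.6, -0.2, 2.2]
width: 0.397
```

>>> play_rows --pt "0.2 0 0.04 0 0 0 0.6" --pt "0.4 0 0.0 0 0 0 0.6" --pt "0.6 0 -0.05 0 0 0 0.6" --pt "0.8 0 -0.1 0 0 0 0.6" --pt "0.8 0 -0.1 0 0 0 0.6"

```text
time_s: 9.47
position: [489.3, 60.9, 103.4]
tcp_rot: [0.61, 0.793, -0.003, -0.003]
force: [-0.3, -1.4, 2.8]
width: 0.403
```

>>> play_rows --pt "0.2 0 0.03 0 0 0 0.6" --pt "0.4 0 0.01 0 0 0 0.6" --pt "0.6 0 -0.03 0 0 0 0.6" --pt "0.8 0 -0.05 0 0 0 0.6" --pt "0.8 0 -0.05 0 0 0 0.6"

```text
time_s: 9.88
position: [487.4, 68.5, 104.7]
tcp_rot: [0.61, 0.793, -0.003, -0.004]
force: [-2.1, -2.8, 8.0]
width: 0.399
```

>>> play_rows --pt "0.2 0 0.04 0 0 0 0.6" --pt "0.4 0 0.03 0 0 0 0.6" --pt "0.6 0 0.02 0 0 0 0.6" --pt "0.8 0 0.01 0 0 0 0.6" --pt "1.0 0 0 0 0 0 0.6" --pt "1.0 0 0 0 0 0 0.6"

```text
time_s: 10.38
position: [484.6, 78.7, 105.5]
tcp_rot: [0.61, 0.793, -0.003, -0.004]
force: [-3.9, -1.8, 10.4]
width: 0.403
```

>>> play_rows --pt "0.2 0 0.03 0 0 0 0.6" --pt "0.4 0 0.03 0 0 0 0.6" --pt "0.6 0 0.03 0 0 0 0.6" --pt "0.8 0 0.03 0 0 0 0.6" --pt "1.0 0 0.03 0 0 0 0.6" --pt "1.1 0 0.03 0 0 0 0.6" --pt "1.1 0 0.03 0 0 0 0.6"

```text
time_s: 10.97
position: [481.3, 90.1, 105.8]
tcp_rot: [0.609, 0.793, -0.003, -0.005]
force: [-3.3, -0.5, 8.3]
width: 0.399
```

```bash
python3 - <<'E'
from h import *
s,p,r=st()
cv2.imwrite('pics/wrist7.png',eyes.snapshot('wrist'))
c=eyes.get_calibration('wrist')
autotube('pics/wrist7.png',p,r)
E
```

```text
t 10.97 pos [481.3  90.1 105.8] board [ 0.4 38.3] F [-3.3 -0.5  8.3] w 0.399
edges 224.5 347.5 tube y (np.float64(33.521539381052605), np.float64(194.26402053591323), np.float64(193.4180657680918))
```

View pics/wrist7.png

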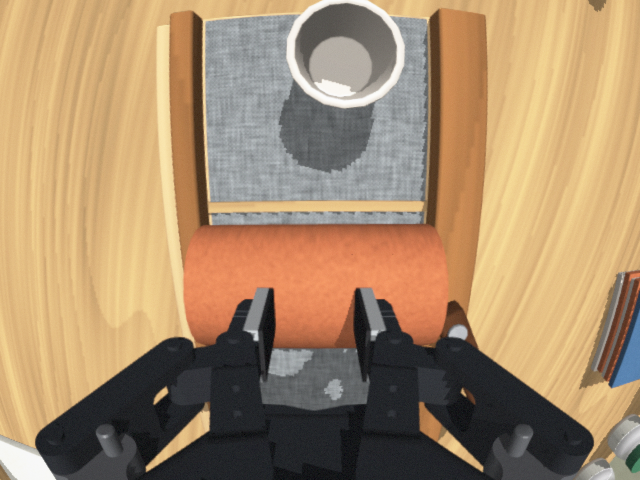

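The tube is on top of the first lath at y≈34, with the second lath visible ahead at row 207. Next I'll ease it down.

>>> play_rows --pt "0.2 0 0.03 0 0 0 0.6" --pt "0.4 0 0.03 0 0 0 0.6" --pt "0.6 0 0.04 0 0 0 0.6" --pt "0.8 0 0.05 0 0 0 0.6" --pt "1.0 0 0.07 0 0 0 0.6" --pt "1.1 0 0.07 0 0 0 0.6" --pt "1.1 0 0.07 0 0 0 0.6"

```text
time_s: 11.6
position: [478.1, 101.9, 105.2]
tcp_rot: [0.609, 0.793, -0.003, -0.006]
force: [-1.7, 0.2, 5.0]
width: 0.401
```

>>> play_rows --pt "0.2 0 0.06 0 0 0 0.6" --pt "0.4 0 0.09 0 0 0 0.6" --pt "0.6 0 0.12 0 0 0 0.6" --pt "0.8 0 0.15 0 0 0 0.6" --pt "0.8 0 0.15 0 0 0 0.6"

```text
time_s: 12.02
position: [475.7, 110.5, 103.5]
tcp_rot: [0.609, 0.793, -0.003, -0.006]
force: [-1.5, 0.8, 3.7]
width: 0.399
```

```bash
python3 - <<'E'
from h import *
s,p,r=st()
cv2.imwrite('pics/wrist8.png',eyes.snapshot('wrist'))
autotube('pics/wrist8.png',p,r)
E
```

```text
t 12.02 pos [475.7 110.5 103.5] board [ 0.2 59.4] F [-1.5  0.8  3.7] w 0.399
edges 244.5 365.5 tube y (np.float64(44.79652067521005), np.float64(197.4490456917154), np.float64(195.70782489422618))
```

View pics/wrist8.png

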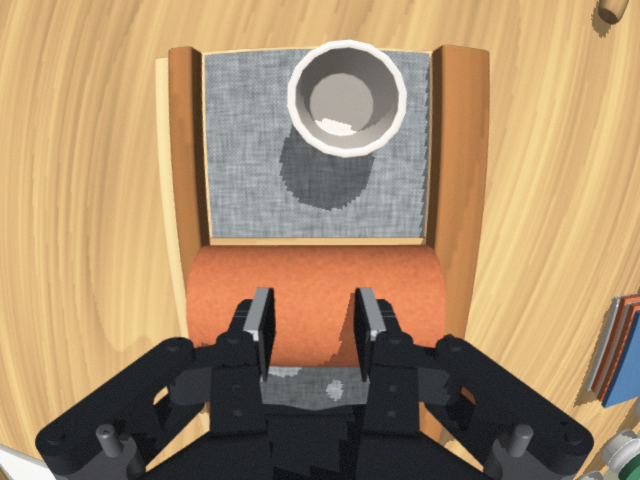

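>>> play_rows --pt "0.2 0 0.06 0 0 0 0.6" --pt "0.4 0 0.1 0 0 0 0.6" --pt "0.6 0 0.15 0 0 0 0.6" --pt "0.7 0 0.18 0 0 0 0.6" --pt "0.7 0 0.18 0 0 0 0.6"

```text
time_s: 12.48
position: [473.8, 117.3, 101.5]
tcp_rot: [0.608, 0.794, -0.003, -0.006]
force: [-0.8, 1.3, -0.0]
width: 0.401
```

Contact is lost at the end, so I'll lift and check.

>>> play_rows --pt "0 0 -0.2 0 0 0 0.6" --pt "0 0 -0.7 0 0 0 0.6" --pt "-1 0 -2 0 0 0 0.6" --pt "-2.5 0 -3 0 0 0 0.6" --pt "-3.5 0 -4 0 0 0 0.6" --pt "-3.5 0 -4 0 0 0 0.6" --pt "-3.5 0 -4 0 0 0 0.6"

```text
time_s: 13.07
position: [484.4, 82.1, 142.2]
tcp_rot: [0.61, 0.793, -0.002, -0.005]
force: [-1.2, 0.5, -0.1]
width: 0.397
```

```bash
python3 - <<'E'
from h import *
s,p,r=st()
cv2.imwrite('pics/wrist9.png',eyes.snapshot('wrist'))
autotube('pics/wrist9.png',p,r)
cv2.imwrite('pics/scene9.png',eyes.snapshot('scene'))
i=cv2.imread('pics/scene9.png')[150:320,230:450]; cv2.imwrite('pics/scene9c.png',cv2.resize(i,(770,595),interpolation=2))
E
```

```text
t 13.07 pos [484.4  82.1 142.2] board [ 1.3 29.7] F [-1.2  0.5 -0.1] w 0.397
edges 167.5 274.5 tube y (np.float64(50.44165092964627), np.float64(223.06381902852212), np.float64(219.44499618435736))
```

View pics/wrist9.png

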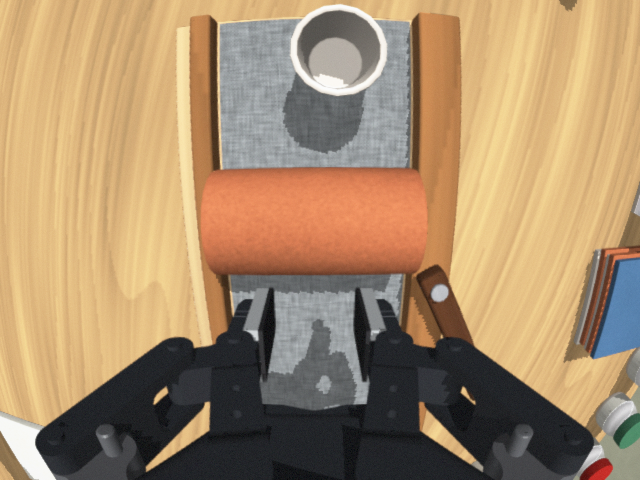

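View pics/scene9c.png

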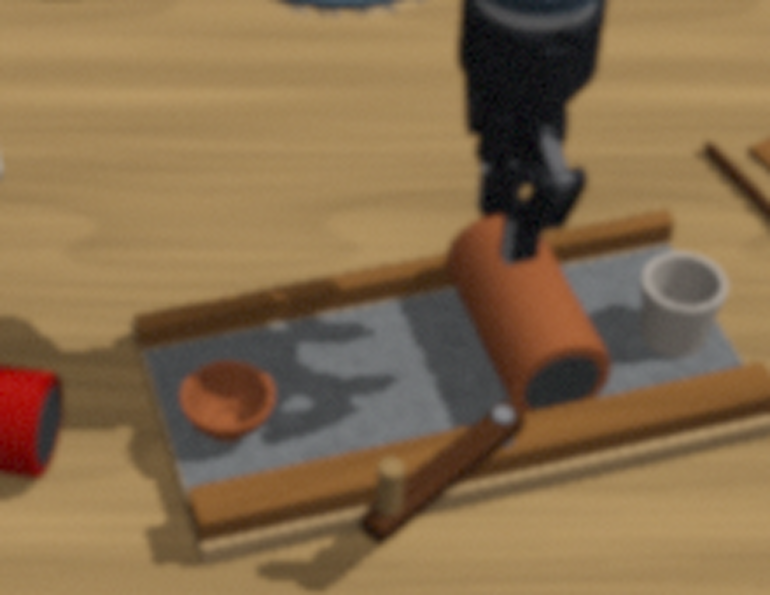

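The tube is at y≈50.4 (it needs 47.5–52.7) and has dropped onto the canvas between the laths. Next is the keeper: the peg is at about (632,9) in world coordinates and the keeper angle is about 0.02.

```bash
python3 - <<'E'
from h import *
print(w2b((632,9.4))); b=w2b((632,9.4)); togo(b[0],b[1],142)
E
```

```text
[125.24131262 -78.44114745]
t 13.17 pos [483.   83.5 141. ] board [ 0.3 31.4] F [-0.6  0.3 -0.1] w 0.401
shift cm [-11.01  12.46  -0.32] rot [-0.012 -0.006  0.002]
```

>>> play_rows --pt "-1.5 1.7 -0.3 -0.01 0 0 0.6" --pt "-3.7 4.2 -0.3 -0.01 0 0 0.6" --pt "-6.2 7 -0.3 -0.01 0 0 0.6" --pt "-8.7 9.8 -0.3 -0.01 0 0 0.6" --pt "-10.3 11.7 -0.3 -0.01 0 0 0.6" --pt "-11 12.5 -0.3 -0.01 0 0 0.6" --pt "-11 12.5 -0.3 -0.01 0 0 0.6" --pt "-11 12.5 -0.3 -0.01 0 0 0.6"

```text
time_s: 13.83
position: [631.0, 10.4, 140.6]
tcp_rot: [0.608, 0.794, 0.0, -0.005]
force: [-0.6, 0.1, 0.2]
width: 0.398
```

```bash
python3 - <<'E'
from h import *
s,p,r=st()
cv2.imwrite('pics/wrist10.png',eyes.snapshot('wrist'))
q=wcast((320,290),92,p,r);
E
```

```text
t 13.83 pos [631.   10.4 140.6] board [124.6 -77.2] F [-0.6  0.1  0.2] w 0.398
```

View pics/wrist10.png

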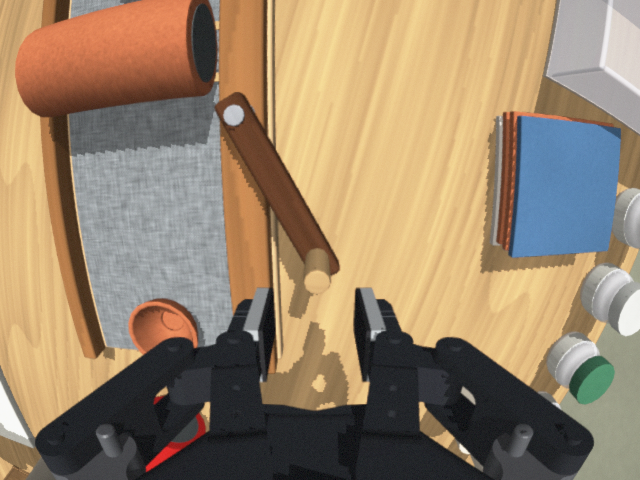

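```bash
python3 - <<'E'
from h import *
s,p,r=st()
for uv,z in(((317,282),92),((233,115),56)):
    q=wcast(uv,z,p,r); print(q.round(1),w2b(q).round(1),'tool',(r.T@(q-p)).round(1))
q=p+r@np.array([0,0,22]); print(q)
E
```

```text
t 13.88 pos [630.4  11.1 140.7] board [124.2 -76.4] F [-0.4  0.5  0.1] w 0.395
[631.6  12.3  92. ] [125.6 -75.6] tool [ 0.4  1.7 48.7]
[565.3  80.   56. ] [79.   6.9] tool [ 82.8 -44.4  85.6]
[630.2629994   11.25902405 118.66534464]
```

>>> play_rows --pt "0 0.15 1 0 0 0 0.6" --pt "0 0.15 2.2 0 0 0 0.6" --pt "0 0.15 3.4 0 0 0 0.6" --pt "0 0.15 4.4 0 0 0 0.6" --pt "0 0.15 4.9 0 0 0 0.6" --pt "0 0.15 4.9 0 0 0 0.6" --pt "0 0.15 4.9 0 0 0 0.6"

```text
time_s: 14.47
position: [631.1, 11.7, 91.0]
tcp_rot: [0.608, 0.794, -0.0, -0.005]
force: [0.4, -0.2, -0.5]
width: 0.404
```

>>> play_rows --newtons 20 --pt "0 0 0 0 0 0 0.9" --pt "0 0 0 0 0 0 0.9" --pt "0 0 0 0 0 0 0.9" --pt "0 0 0 0 0 0 0.9"

```text
time_s: 14.8
position: [631.8, 11.4, 91.7]
tcp_rot: [0.608, 0.794, 0.0, -0.005]
force: [1.4, -0.5, -0.2]
width: 0.151
```

```bash
python3 - <<'E'
from h import *
s,p,r=st()
cv2.imwrite('pics/wrist11.png',eyes.snapshot('wrist'))
v=np.array([-82.4,46.1])
# clockwise from above = in tool frame (z down, x=board y,y=board x): board->ang
vb=np.array([46.1,-82.4])
pv=w2b(p)-vb; print('pivot est',pv)
for a in range(0,121,10):
    t=-np.radians(a); q=pv+np.array([[np.cos(t),-np.sin(t)],[np.sin(t),np.cos(t)]])@vb
    w=np.append(b2w(q),p[2]); print(a,'board',q.round(1),'tool cm',(r.T@(w-p)/10).round(2))
E
```

```text
t 14.8 pos [631.8  11.4  91.7] board [125.6 -76.5] F [ 1.4 -0.5 -0.2] w 0.151
pivot est [79.46947907  5.94014237]
0 board [125.6 -76.5] tool cm [ 0. -0.  0.]
10 board [110.6 -83.2] tool cm [-0.67 -1.5   0.  ]
20 board [ 94.6 -87.3] tool cm [-1.07 -3.1   0.01]
30 board [ 78.2 -88.5] tool cm [-1.19 -4.74  0.01]
40 board [ 61.8 -86.8] tool cm [-1.02 -6.38  0.02]
50 board [ 46.  -82.3] tool cm [-0.56 -7.96  0.03]
60 board [ 31.2 -75.2] tool cm [ 0.16 -9.44  0.05]
70 board [ 17.8 -65.6] tool cm [  1.12 -10.77   0.06]
80 board [  6.3 -53.8] tool cm [  2.31 -11.92   0.07]
90 board [ -2.9 -40.2] tool cm [  3.67 -12.84   0.09]
100 board [ -9.7 -25.2] tool cm [  5.17 -13.51   0.1 ]
110 board [-13.7  -9.2] tool cm [  6.77 -13.91   0.12]
120 board [-14.9   7.2] tool cm [  8.41 -14.03   0.13]
```

View pics/wrist11.png

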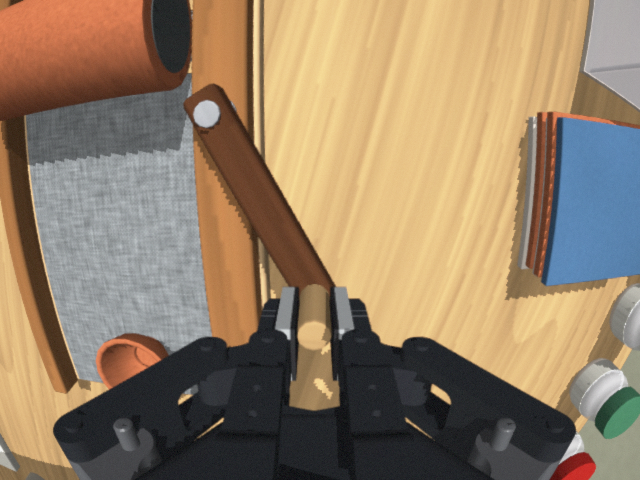

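The peg is gripped between the pads. I'll swing it in stages.

>>> play_rows --pt "-0.35 -0.75 0 0 0 0 0.9" --pt "-0.67 -1.5 0 0 0 0 0.9" --pt "-0.9 -2.3 0 0 0 0 0.9" --pt "-1.07 -3.1 0 0 0 0 0.9" --pt "-1.16 -3.9 0 0 0 0 0.9" --pt "-1.19 -4.74 0 0 0 0 0.9" --pt "-1.12 -5.55 0 0 0 0 0.9" --pt "-1.02 -6.38 0.02 0 0 0 0.9"

```text
time_s: 15.52
position: [571.5, -17.0, 91.8]
tcp_rot: [0.609, 0.793, -0.0, -0.004]
force: [2.6, -2.2, -3.6]
width: 0.153
```

```bash
cat >> h.py <<'E'
def arc(pv=(79.47,5.94)):
    s,p,r=st(); d=w2b(p)-pv; a0=-np.degrees(np.arctan2(d[1],d[0])); print('ang cw',a0.round(1),'rad',np.linalg.norm(d).round(1))
    for a in range(int(a0//5*5)+5,186,5):
        t=np.radians(-a); w=np.append(b2w(np.array(pv)+94.5*np.array([np.cos(t),np.sin(t)])),91.5); print(a,(r.T@(w-p)/10).round(2))
E
python3 -c "
from h import *
arc()"
```

```text
t 15.52 pos [571.5 -17.   91.8] board [ 60.  -88.4] F [ 2.6 -2.2 -3.6] w 0.153
ang cw 101.7 rad 96.3
105 [ 0.31 -0.5   0.03]
110 [ 0.56 -1.29  0.04]
115 [ 0.87 -2.05  0.05]
120 [ 1.25 -2.78  0.05]
125 [ 1.7  -3.47  0.06]
130 [ 2.2  -4.13  0.07]
135 [ 2.76 -4.73  0.07]
140 [ 3.36 -5.29  0.08]
145 [ 4.02 -5.79  0.09]
150 [ 4.71 -6.23  0.09]
155 [ 5.45 -6.61  0.1 ]
160 [ 6.21 -6.93  0.11]
165 [ 6.99 -7.18  0.12]
170 [ 7.8  -7.35  0.12]
175 [ 8.62 -7.46  0.13]
180 [ 9.44 -7.5   0.13]
185 [10.26 -7.46  0.14]
```

>>> play_rows --pt "0.31 -0.5 0 0 0 0 0.9" --pt "0.56 -1.29 0 0 0 0 0.9" --pt "0.87 -2.05 0 0 0 0 0.9" --pt "1.25 -2.78 0.03 0 0 0 0.9" --pt "1.7 -3.47 0.03 0 0 0 0.9" --pt "2.2 -4.13 0.03 0 0 0 0.9" --pt "2.76 -4.73 0.05 0 0 0 0.9" --pt "3.36 -5.29 0.05 0 0 0 0.9"

```text
time_s: 16.18
position: [511.4, 3.2, 91.9]
tcp_rot: [0.609, 0.793, 0.0, -0.004]
force: [4.4, -1.2, -5.2]
width: 0.155
```

```bash
python3 -c "
from h import *
arc()"
```

```text
t 16.18 pos [511.4   3.2  91.9] board [  7.1 -53.5] F [ 4.4 -1.2 -5.2] w 0.155
ang cw 140.6 rad 93.6
145 [ 0.52 -0.51  0.05]
150 [ 1.22 -0.95  0.05]
155 [ 1.95 -1.33  0.06]
160 [ 2.71 -1.64  0.07]
165 [ 3.5  -1.89  0.07]
170 [ 4.3  -2.06  0.08]
175 [ 5.12 -2.17  0.09]
180 [ 5.94 -2.2   0.09]
185 [ 6.77 -2.17  0.1 ]
```

>>> play_rows --pt "0.52 -0.51 0 0 0 0 0.9" --pt "1.22 -0.95 0 0 0 0 0.9" --pt "1.95 -1.33 0.03 0 0 0 0.9" --pt "2.71 -1.64 0.03 0 0 0 0.9" --pt "3.5 -1.89 0.03 0 0 0 0.9" --pt "4.2 -2.05 0.03 0 0 0 0.9" --pt "4.7 -2.1 0.03 0 0 0 0.9" --pt "4.7 -2.1 0.03 0 0 0 0.9"

```text
time_s: 16.85
position: [478.1, 44.7, 92.1]
tcp_rot: [0.608, 0.794, 0.0, -0.005]
force: [1.3, 2.3, -0.7]
width: 0.151
```

```bash
python3 -c "
from h import *
arc()"
```

```text
t 16.85 pos [478.1  44.7  92.1] board [-14.4  -4.7] F [ 1.3  2.3 -0.7] w 0.151
ang cw 173.5 rad 94.5
175 [ 0.24 -0.02  0.06]
180 [ 1.07 -0.06  0.07]
185 [ 1.89 -0.02  0.08]
```

>>> play_rows --pt "0.2 -0.02 0 0 0 0 0.9" --pt "0.5 -0.04 0 0 0 0 0.9" --pt "0.8 -0.05 0 0 0 0 0.9" --pt "0.9 -0.06 0 0 0 0 0.9" --pt "0.9 -0.06 0 0 0 0 0.9"

```text
time_s: 17.27
position: [475.0, 53.6, 92.2]
tcp_rot: [0.608, 0.794, 0.0, -0.006]
force: [2.3, -0.4, -3.1]
width: 0.15
```

>>> play_rows --pt "0.15 0 0 0 0 0 0.9" --pt "0.3 0 0 0 0 0 0.9" --pt "0.3 0 0 0 0 0 0.9"

```text
time_s: 17.52
position: [474.3, 56.1, 92.2]
tcp_rot: [0.607, 0.794, 0.0, -0.005]
force: [3.4, -1.6, -3.7]
width: 0.154
```

```bash
python3 -c "
from h import *
arc()
i=eyes.snapshot('wrist');cv2.imwrite('pics/wrist12.png',i)"
```

```text
t 17.52 pos [474.3  56.1  92.2] board [-15.2   7.3] F [ 3.4 -1.6 -3.7] w 0.154
ang cw -179.2 rad 94.6
-175 [0.69 0.05 0.07]
-170 [1.51 0.16 0.08]
-165 [2.31 0.35 0.08]
-160 [3.09 0.6  0.09]
-155 [3.85 0.92 0.09]
-150 [4.58 1.3  0.1 ]
-145 [5.28 1.75 0.1 ]
-140 [5.93 2.25 0.1 ]
-135 [6.53 2.81 0.1 ]
-130 [7.09 3.43 0.1 ]
-125 [7.59 4.08 0.1 ]
-120 [8.03 4.78 0.1 ]
-115 [8.4  5.51 0.1 ]
-110 [8.71 6.28 0.1 ]
-105 [8.96 7.06 0.1 ]
-100 [9.13 7.87 0.09]
-95 [9.24 8.69 0.09]
-90 [9.27 9.51 0.08]
-85 [ 9.23 10.33  0.08]
-80 [ 9.12 11.15  0.07]
-75 [ 8.93 11.95  0.06]
-70 [ 8.68 12.74  0.06]
-65 [ 8.36 13.5   0.05]
-60 [ 7.98 14.23  0.04]
-55 [ 7.53 14.92  0.03]
-50 [ 7.03 15.57  0.03]
-45 [ 6.47 16.18  0.02]
-40 [5.860e+00 1.673e+01 1.000e-02]
-35 [ 5.2  17.23 -0.  ]
-30 [ 4.500e+00  1.767e+01 -1.000e-02]
-25 [ 3.77 18.05 -0.02]
-20 [ 3.   18.36 -0.03]
-15 [ 2.22 18.6  -0.03]
-10 [ 1.41 18.78 -0.04]
-5 [ 0.59 18.88 -0.05]
0 [-0.23 18.91 -0.06]
5 [-1.05 18.87 -0.06]
10 [-1.87 18.76 -0.07]
15 [-2.67 18.58 -0.08]
20 [-3.46 18.33 -0.08]
25 [-4.22 18.01 -0.08]
30 [-4.95 17.62 -0.09]
35 [-5.64 17.18 -0.09]
40 [-6.29 16.67 -0.09]
45 [-6.9  16.11 -0.09]
50 [-7.45 15.5  -0.1 ]
55 [-7.95 14.84 -0.1 ]
60 [-8.39 14.15 -0.09]
65 [-8.77 13.41 -0.09]
70 [-9.08 12.65 -0.09]
75 [-9.32 11.86 -0.09]
80 [-9.5  11.06 -0.08]
85 [-9.6  10.24 -0.08]
90 [-9.63  9.41 -0.07]
95 [-9.59  8.59 -0.07]
100 [-9.48  7.77 -0.06]
105 [-9.3   6.97 -0.06]
110 [-9.05  6.18 -0.05]
115 [-8.73  5.42 -0.04]
120 [-8.34  4.7  -0.03]
125 [-7.9   4.   -0.03]
130 [-7.39  3.35 -0.02]
135 [-6.83  2.75 -0.01]
140 [-6.22  2.19  0.  ]
145 [-5.56  1.69  0.01]
150 [-4.87  1.25  0.02]
155 [-4.13  0.88  0.03]
160 [-3.37  0.57  0.03]
165 [-2.58  0.32  0.04]
170 [-1.78  0.15  0.05]
175 [-0.96  0.04  0.06]
180 [-0.13  0.01  0.07]
185 [0.69 0.05 0.07]
```

View pics/wrist12.png

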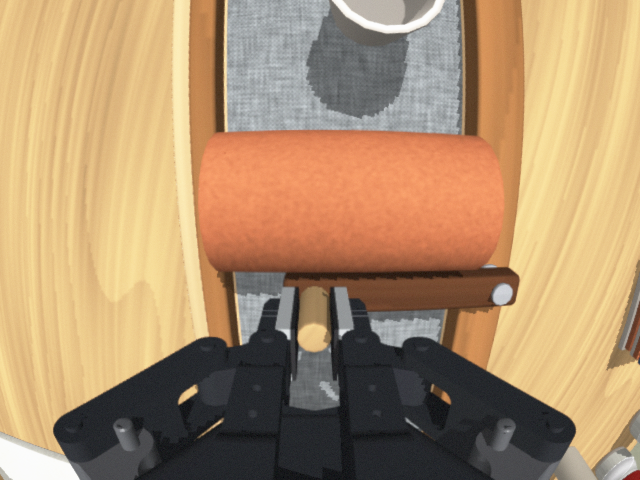

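The arm lies almost straight across. I'll push further for the stop.

>>> play_rows --pt "0.15 0 0 0 0 0 0.9" --pt "0.25 0 0 0 0 0 0.9" --pt "0.25 0 0 0 0 0 0.9"

```text
time_s: 17.82
position: [474.3, 56.3, 92.2]
tcp_rot: [0.608, 0.794, -0.001, -0.004]
force: [4.4, -5.4, -3.9]
width: 0.149
```

>>> play_rows --pt "0.15 0 0 0 0 0 0.9" --pt "0.25 0 0 0 0 0 0.9" --pt "0.25 0 0 0 0 0 0.9"

```text
time_s: 18.07
position: [474.2, 56.4, 92.2]
tcp_rot: [0.608, 0.794, -0.001, -0.002]
force: [5.3, -5.2, -5.3]
width: 0.155
```

>>> play_rows --pt "0.1 0 0 0 0 0 0.6" --pt "0.1 0 0 0 0 0 0.6" --pt "0.1 0 0 0 0 0 0.6" --pt "0.1 0 -0.5 0 0 0 0.6" --pt "0.1 0 -2 0 0 0 0.6" --pt "0.1 0 -4 0 0 0 0.6" --pt "0 0 -7 0 0 0 0.6" --pt "0 0 -9 0 0 0 0.6"

```text
time_s: 18.73
position: [474.9, 56.5, 184.3]
tcp_rot: [0.608, 0.794, -0.001, -0.002]
force: [0.8, 0.4, -0.1]
width: 0.401
```

>>> play_rows --pt "-2 0 -3 0 0 0 0.6" --pt "-5 0 -6 0 0 0 0.6" --pt "-8 0 -9 0 0 0 0.6" --pt "-11 0 -11 0 0 0 0.6" --pt "-12 0 -12 0 0 0 0.6" --pt "-12 0 -12 0 0 0 0.6" --pt "-12 0 -12 0 0 0 0.6"

```text
time_s: 19.32
position: [506.3, -58.7, 303.9]
tcp_rot: [0.608, 0.794, -0.0, -0.003]
force: [-0.4, 0.4, -0.5]
width: 0.399
```

```bash
python3 - <<'E'
from h import *
s,p,r=st()
i=eyes.snapshot('wrist');cv2.imwrite('pics/wrist13.png',i)
j=eyes.snapshot('top');cv2.imwrite('pics/top13.png',j)
k=eyes.snapshot('scene'); cv2.imwrite('pics/scene13.png',k)
cv2.imwrite('pics/scene13c.png',cv2.resize(k[150:320,230:450],(770,595),interpolation=2))
autotube('pics/wrist13.png',p,r)
np.savez('w13.npz',p=p,r=r)
E
```

```text
t 19.32 pos [506.3 -58.7 303.9] board [ -13.7 -112. ] F [-0.4  0.4 -0.5] w 0.399
edges 12.5 72.5 tube y (np.float64(49.89769368450732), np.float64(396.85924231088), np.float64(383.8938898707281))
```

View pics/wrist13.png

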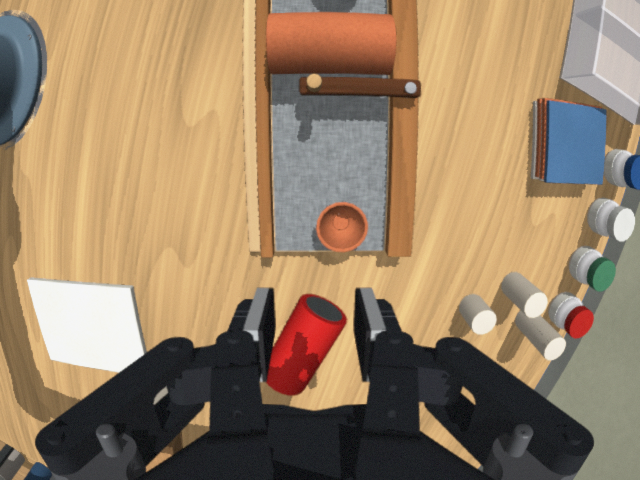

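View pics/scene13c.png

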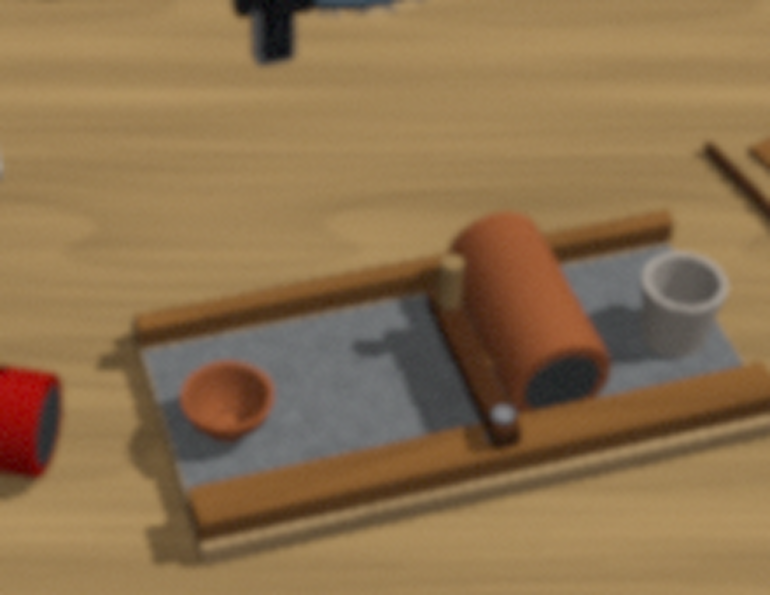

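View pics/top13.png

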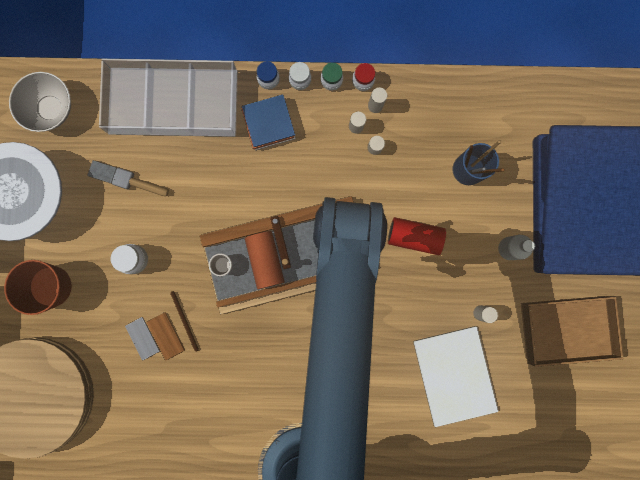

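The top view shows the tube at about (264,259) between cup and keeper, with the keeper lying across the lane from (275,221) to (285,262). The cup, bowl and other items are unmoved. One last angle check, then I'll hand in.

```bash
python3 - <<'E'
from h import *
i=cv2.imread('pics/top13.png')[195:295,195:325]; cv2.imwrite('pics/top13c.png',cv2.resize(i,(780,600),interpolation=2))
d=np.load('w13.npz'); p,r=d['p'],d['r']
a,b=wcast((411,88),56,p,r),wcast((314,81),92,p,r)
a,b=w2b(a),w2b(b); v=b-a; print(a,b,np.linalg.norm(v),'keeper',0.524+(-np.pi/2-(np.arctan2(v[1],v[0])-2*np.pi*(v[1]>0))))
E
```

```text
[81.15886125  5.74012794] [-14.73373679   4.68482967] 95.8984046461925 keeper 2.0837917686452077
```

View pics/top13c.png

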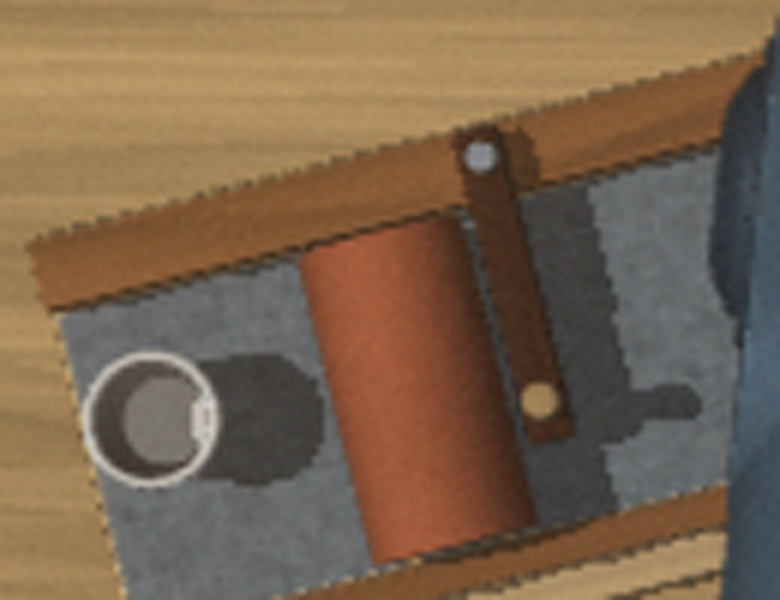

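```bash
python3 -c "
from station import env
print(env.finish_job())"
```

```text
the job is handed in; nothing more can be done
None
```

I rolled the tube over the first lath with the fingertips on its top. It now rests on the canvas between the two laths. I then gripped the keeper's peg, swung the arm across to its end stop, let go and moved clear. The job was handed in at about 19.5 s.

**Last checks**
- **Tube:** it measures y ≈ 49.9 mm; it must lie within 47.5–52.7 mm to rest on the canvas.
- **Keeper:** its angle measures about 2.08 rad against the 2.094 stop. It would not move further under a push of about 6 N, and it lies parallel to the tube.
- **Surroundings:** in the top and wrist views the cup, bowl, red look-alike and the rest are where they were.

**Possible problem:** the first rolling stroke pressed harder than intended. It read 17.4 N vertical, about 19 N in total, at its end. I only read force at the end of each move, so a brief peak above 20 N during that stroke can't be ruled out. The later strokes read no more than about 11 N, and I saw no cracks in the pictures.

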